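# Clamp the plates on the shaker and set its speed

## Task

Get the plate shaker ready: first take the hold-down clamp from its parking fork, lower its foot into the channel between the two well plates near the middle and twist it a quarter turn, so that its bar lies across over both plates and the foot is caught under the channel's lips. Then turn the speed sleeve on the sloped console until it clicks in with the 6 at the index mark. Leave the things around it standing where they are.

Things in the scene. Friction and masses are not known exactly. Their poses are not given: they have to be found in the camera images.
- shaker: Plate shaker fixed to the bench: white chassis 170 mm (its x) by 240 mm (y), platform top 110 mm above the bench, and a grey console on the -x side whose face slopes 30 degrees down towards -x. Origin at bench height under the platform's middle, z up. On the platform, a white well plate (127 x 86 mm, 14.5 mm high, fixed) each side of the channel, centred at y = +63 and -63 mm
- channel_mouth (a point): Middle of the channel, on the platform's top surface, 110 mm above the bench; axes as the shaker. The channel runs straight along the shaker's x: slot 15 mm wide between two lips 5.5 mm thick, cavity below them 40 mm wide, its floor 16.5 mm below the platform top. The plates' facing edges are 20 mm to each side
- sleeve_foot (a point): Point where the sleeve's axis leaves the sloped console face, 130 mm to -x of the shaker's origin, 75 mm above the bench; axes as the shaker. The sleeve's axis leans 30 degrees from vertical towards the shaker's -x: outward direction (-0.5, 0, 0.866) in the shaker's frame
- sleeve_grip (a point): Point on the sleeve's axis 36 mm out from the console face, the height to grip; turns with the sleeve. z: the axis outward; x: towards the number 0. The sleeve is black: a skirt 84 mm across, 8 mm thick, on the face, with white numbers 0 to 9 every 30 degrees, and on it a ribbed round grip 44 mm in diameter up to 62 mm from the face
- index_mark (a point): Short dark bar on the console face just beyond the skirt, up-slope of the sleeve (shaker's +x side), 47 mm from the sleeve's axis: the number beside it is the set one. A white line on the sleeve's cap runs from the axis towards the 0, so it points at this mark when 0 is set and straight away from it at 6
- speed_sleeve (a joint): Turn of the sleeve: rad = number x 0.5236 (0 at the 0, 3.1416 at the 6, stop at 4.712); grows as the sleeve is turned clockwise seen from outside, looking onto the face. Spring detents hold each number, about 0.15 N m to pass to the next; let go between two, it snaps to the nearer
- clamp: Loose hold-down clamp, 77 mm high, 0.18 kg. Origin: middle of the underside of its foot; z up, x along foot, bar and fin. Steel foot 30 x 11 x 8 mm, shaft 10 mm thick up to z = 33, aluminium bar 90 x 14 mm at z = 33 to 41, black grip fin 44 mm long (x), 12 mm thick (y), at z = 41 to 76. Standing on the channel floor its foot is 3 mm below the lips, its bar 2 mm above the plates
- fork: Grey parking fork fixed to the bench, on either side of the shaker. Origin under its middle. Base 110 x 60 mm, two posts 32 mm either way along its x, 42 mm high, with 7 mm cheeks 20 mm apart beside the bar. The clamp hangs with its bar along the fork's x on the posts, its foot 9 mm above the bench; it lifts straight up
- tip_box: Black pipette tip box with pale lid, 117 x 82 x 77 mm, fixed, on the side of the shaker opposite to the fork. Origin under its middle
- reagent_bottle: Bystander: glass bottle 70 mm in diameter, 130 mm high, loose, origin under its middle
- beaker: Bystander: beaker 70 mm in diameter, 90 mm high, loose, origin under its middle
- jar: Bystander: white jar 56 mm in diameter, 70 mm high, loose, origin under its middle
- timer: Bystander: white timer 60 x 75 x 22 mm lying on the bench, loose, origin under its middle
- pen: Bystander: marker pen 130 mm long, 12 mm thick, lying on the bench, loose, origin under its middle
Mind the look-alikes: they are no part of the job. Leave any pink or red look-alike of the clamp alone.

How it is judged:
On the way, in this order (a step that is already met when the one before it is completed fails the run):
1. the clamp's foot stands in the channel, bar along the channel (z of clamp in the frame of channel_mouth below -0.0115 m and y of clamp in the frame of channel_mouth between -0.006 and 0.006 m and x of clamp in the frame of channel_mouth between -0.035 and 0.035 m and angle between the x axis of clamp and the x axis of shaker, either way round below 0.35 rad), for 0.05 s.
2. the clamp is twisted a quarter turn, its foot caught below the lips (z of clamp in the frame of channel_mouth below -0.0115 m and angle between the x axis of clamp and the y axis of shaker, either way round below 0.3 rad), for 0.2 s.
3. after that, the speed sleeve shows 6 (value of joint speed_sleeve between 3.02 and 3.26 rad), for 0.2 s.
At the end, for the whole second after the job is handed in: The clamp stands at rest in the channel within 35 mm of its middle, foot below the lips (underside at least 11.5 mm below the platform top), upright within 7 degrees, bar across the channel within 17 degrees; the speed sleeve rests at 6 within 7 degrees (all of step 2 and all of step 3 and x of clamp in the frame of channel_mouth between -0.035 and 0.035 m and y of clamp in the frame of channel_mouth between -0.006 and 0.006 m and angle between clamp's own z axis and vertical below 0.12 rad and linear speed of clamp below 0.02 m/s and velocity of joint speed_sleeve between -0.1 and 0.1 rad/s); the robot touches nothing.
It fails at once if a bystander (bottle, beaker, jar, timer, pen) is pushed more than 30 mm (distance of any of reagent_bottle, beaker, jar, timer, pen from where it was at the start of the episode above 0.03 m).
It fails at once if the bottle or the beaker or the jar is tipped over (angle between any of reagent_bottle, beaker, jar's own z axis and vertical above 0.5 rad).
It also fails if it takes over 67 s, if anything falls off the work surface, if the arm or the gripper's body presses on something with over 40 N, if the wrist force passes 120 N, or if a joint passes its speed limit or range.

## Robot

A 6-joint arm with a two-finger parallel gripper is mounted at the origin on the work surface. World frame = base frame: x ahead of the robot, y to its left, z up, the work surface at z = 0. Lengths are in m, angles in rad, forces in N, time in s.
With the tool pointing down it reaches from about 0.35 to 0.975 m from the base axis. Payload 4.9 kg.
Tool frame: the origin (TCP) lies between the finger pads; the fingertips stand 14 mm ahead of it and the grasp point (between the pads) lies 5 mm behind it (manip.tcp_to_tips is the distance from the TCP to the fingertips, in m); z points along the fingers, y is the line along which they close (so a half turn about z gives the same grasp; the last joint's range is limited). The gripper opens to 85 mm and grips with 20 to 120 N. Pads are 22 mm wide; open, the fingers measure 114 mm over their backs; the gripper's body (76 mm by 85 mm) begins 54 mm behind the grasp point. The pads swing forward as they close: fully open they stand 13 mm farther back than shut.
Start: joints at [1.078, 0.053, 1.613, -0, 1.476, -0.119], TCP at [0.228, 0.582, 0.245] pointing down, gripper open.
Joint ranges: [-3.01, 3.01], [-1.01, 2.22], [0.06, 2.58], [-1.02, 4.17], [0.09, 2.62], [-3.14, 3.14]. Speed limits (rad/s): [2.57, 2.57, 3.14, 3.14, 3.14, 3.14].

## Interface

Orientations are given as a unit quaternion [w, x, y, z].
In Python, from plant import manip gives the robot as it stands.
- The arm moves only by the tool servo_tool, never from a script. Its argument "moves" is a list that holds one entry, the list of rows, each a list of 7 numbers: the shift along the tool's x, y, z in mm, then the turn, a rotation vector about the tool's x, y, z in degrees, then the finger opening in mm, from 0 to 85.4. In form: [[[x, y, z, ax, ay, az, fingers], ...]]. A call has 1 to 12 rows; each row shifts and turns the commanded pose from where the row before left it, along the tool's axes as they then stand; what a row does not reach is not made up. A row lasts 1/8 s, in which the tool goes at most 62.5 mm and 10.7 degrees, less where a joint would pass 70% of its speed; a pose out of reach is approached as far as the arm can. A call with a gripper value outside its range is refused whole. The fingers move at their own pace and stop on an object; the grip force is fixed at half the most. Time passes only in rows, so rows that do not move let the fingers close. It gives the time, the measured TCP pose, the force, the opening and the grip force at its end, in the units of the state.
- manip.state(): the state, without advancing time (a new reading comes with each control period).
- manip.grab_frame(name): name is "side" or "top"; returns a dict with "image" (400x640x3 uint8, blue, green, red), "mtx" (3x3 intrinsics, pixels), "eye" and "rotation" of the camera in the world. Camera axes: x right, y down, z forward; pixel columns grow to the right and rows downward; lengths in m; the calibration is good to about 2 mm. A picture is of the moment at which its call begins. There is no depth.
- manip.job_done(): hands the job in; it is judged then, once.
The state is a dict: "time": time; "joint_pos": joint angles; "joint_vel": joint speeds; "joint_efforts": joint torques, N m; "tool_pos": TCP position; "tool_rot": TCP orientation; "contact_force": force on the tool from outside, world axes, zero at the start; "ft_torque": the same for the moment, N m; "gripper_width": opening from 0.0 (shut) to 1.0 (fully open); "grasp_force": force on a finger pad.
Only numpy, scipy, OpenCV 4.12 (cv2) and the standard library are available. Lean on these libraries where they do the work, as an engineer would, in place of code of your own. Each camera call takes 0.05 s, during which the arm holds its last target. There are 200 camera calls.

## Working session

There is one attempt and no reset: what is moved stays moved. The work goes in short steps, Python scripts to look and compute and a tool call to move; the robot and the scene stay as the last step left them, time stands still between calls to the robot, and variables do not carry over. Pictures are saved under pics/ and viewed, at most 10 in all, crops included, and the job is handed in when it is done.

Besides the shell and the picture viewer there is one more tool, called by a JSON object that holds its "name" and its "arguments", one argument or row to a line. servo_tool: Moves the arm, as the interface text tells. Its arguments: {"type":"object","properties":{"moves":{"type":"array"}},"required":["moves"]}

```bash
mkdir -p pics; ls
python3 - <<'E'
from plant import manip
import cv2
for n in("side","top"):
    f=manip.grab_frame(n); cv2.imwrite(f"pics/{n}0.png",f["image"]); print(n,f["mtx"],f["eye"],f["rotation"])
print(manip.state(), manip.tcp_to_tips)
E
```

```text
pics
side [[407.68025413   0.         316.62643596]
 [  0.         407.68025413 196.76387975]
 [  0.           0.           1.        ]] [ 0.37674024 -0.840841    0.63859628] [-0.47011537  0.87930587 -0.06845675  0.03356199]
top [[455.93508502   0.         325.51032832]
 [  0.         455.93508502 203.08616341]
 [  0.           0.           1.        ]] [0.29861331 0.01241622 1.32354618] [ 0.06487072 -0.70253019  0.70520625 -0.07019452]
{'time': 0.1, 'joint_pos': array([ 1.07800434e+00,  5.32723608e-02,  1.61421755e+00, -4.94938601e-06,
        1.47601630e+00, -1.18996024e-01]), 'joint_vel': array([ 0.00057829,  0.00126701, -0.00300613,  0.00243064, -0.00265775,
        0.00029872]), 'joint_efforts': array([ 1.06209695e-04, -3.94906282e+01, -3.71360672e+01, -1.18832140e-04,
        3.85935127e-03, -9.56599877e-06]), 'tool_pos': array([0.22794805, 0.58133947, 0.24416105]), 'tool_rot': array([-2.85781086e-04,  1.85811480e-01,  9.82584947e-01, -9.13105702e-04]), 'contact_force': array([ 0.33265764,  0.99530655, -0.04215571]), 'ft_torque': array([-0.05275643, -0.03603602,  0.02289436]), 'grasp_force': 0.0, 'gripper_width': 1.0024130358352235} 0.014
```

View pics/top0.png

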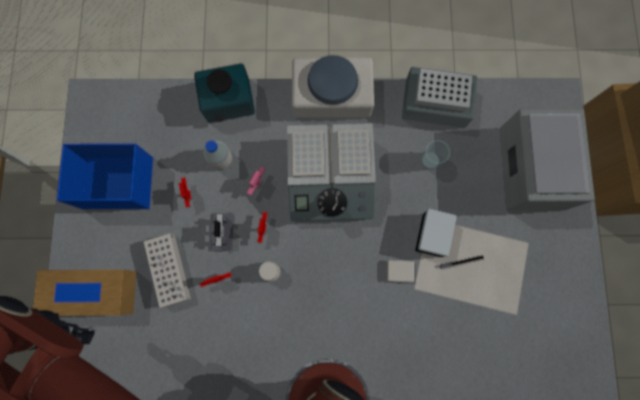

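View pics/side0.png

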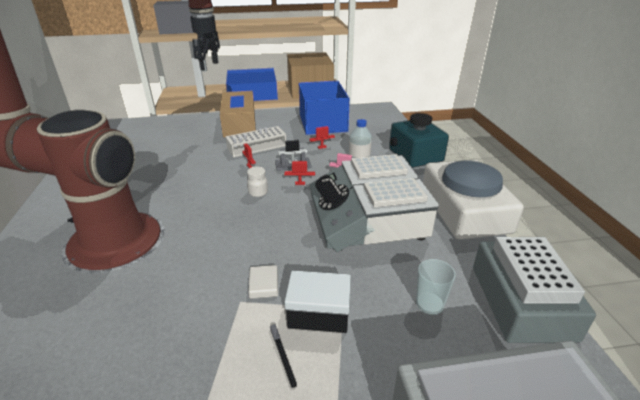

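The top view shows the shaker with its plates near (330,155), the sleeve near (332,202) and the real clamp (black fin in the grey fork) near (218,230). The red and pink ones are look-alikes. The side view shows the same layout, with the fork near (292,153).

```bash
cat > h.py <<'E'
import numpy as np, cv2
from scipy.spatial.transform import Rotation as R
from plant import manip
def rot(q): return R.from_quat(np.roll(q,-1)).as_matrix()
def px2plane(f,uv,z):
    d=rot(f["rotation"])@np.linalg.inv(f["mtx"])@np.array([uv[0],uv[1],1.]); e=np.array(f["eye"]); return e+d*(z-e[2])/d[2]
def proj(f,p):
    c=f["mtx"]@(rot(f["rotation"]).T@(np.array(p)-f["eye"])); return c[:2]/c[2]
def tri(fs,uvs):
    A=np.zeros((3,3));b=np.zeros(3)
    for f,uv in zip(fs,uvs):
        d=rot(f["rotation"])@np.linalg.inv(f["mtx"])@np.array([uv[0],uv[1],1.]);d/=np.linalg.norm(d)
        P=np.eye(3)-np.outer(d,d);A+=P;b+=P@f["eye"]
    return np.linalg.solve(A,b)
def crop(f,name,x,y,w,h,s): cv2.imwrite("pics/"+name,cv2.resize(f["image"][y:y+h,x:x+w],None,fx=s,fy=s,interpolation=cv2.INTER_CUBIC))
E
python3 - <<'E'
from h import *
f=manip.grab_frame("top");g=manip.grab_frame("side")
crop(f,"tc.png",190,115,200,145,4)
crop(g,"sc.png",235,125,205,125,3.9)
for n,uv,z in(("fin",(218,230),.085),("shaker",(331,152),.125),("sleeve",(332,202),.12)): print(n,px2plane(f,uv,z))
print(proj(g,px2plane(f,(218,230),.085)))
E
```

```text
fin [0.46451127 0.29647399 0.085     ]
shaker [ 0.673115   -0.01284117  0.125     ]
sleeve [ 0.53461477 -0.01468816  0.12      ]
[289.59989178 140.98437947]
```

View pics/tc.png

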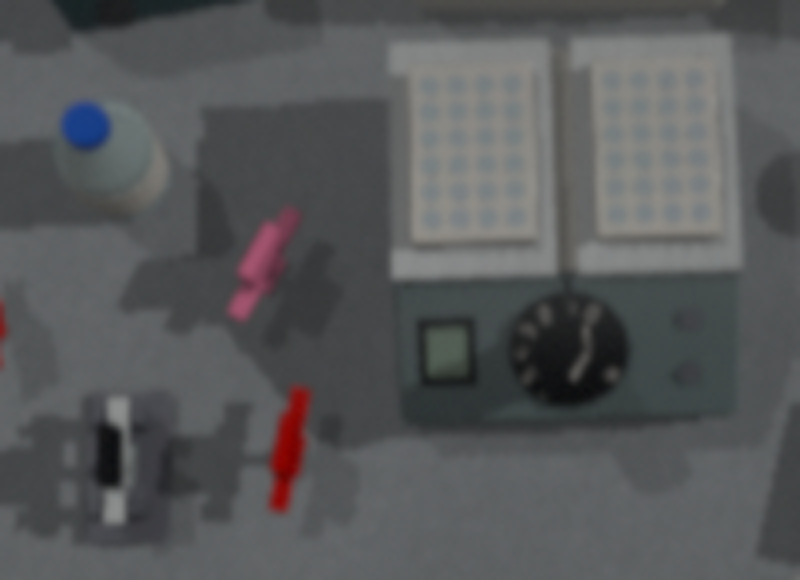

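View pics/sc.png

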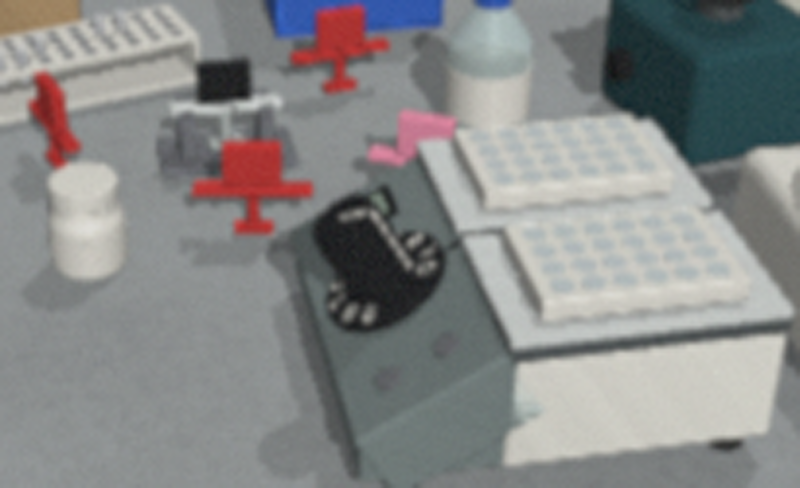

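The top crop shows the platform corners at about (390,43), (732,35), (740,270), (393,278), the slot near x=560 and the cap line from (575,375) to (597,325). So the sleeve reads about 1, with 0 to the right of the mark. The fin is at (108,456) and the bar runs from (118,398) to (113,523). The side crop agrees with this.

Run:
```python
from h import *
f=manip.grab_frame("top");g=manip.grab_frame("side")
o=lambda u,v:(190+(u+.5)/4-.5,115+(v+.5)/4-.5)
c=[px2plane(f,o(*p),.11) for p in((390,43),(732,35),(740,270),(393,278))]
print(np.round(c,4)); print("mean",np.mean(c,0)); c=np.array(c)
print("sizes",[round(np.linalg.norm(c[i]-c[(i+1)%4]),4) for i in range(4)])
for a,b in((0,3),(1,2)): d=c[a]-c[b]; print("yaw",np.degrees(np.arctan2(d[1],d[0])))
G=f["image"].astype(float).mean(2)
for r in list(range(124,188,5)): print(r,G[r,324:338].astype(int))
print("cols")
for u in (292,310,350,368): print(u,G[118:132,u].astype(int),G[176:190,u].astype(int))
print("fin/bar");
for r in range(212,250,3): print(r,G[r,208:230].astype(int))
```

```text
[[ 0.7558  0.1093  0.11  ]
 [ 0.7612 -0.1306  0.11  ]
 [ 0.5917 -0.132   0.11  ]
 [ 0.5867  0.1053  0.11  ]]
mean [ 0.67383974 -0.01202957  0.11      ]
sizes [np.float64(0.24), np.float64(0.1696), np.float64(0.2373), np.float64(0.1691)]
yaw 1.3533146030884127
yaw 0.4677198289772137
124 [105 104 100  94  87  87  88  90  98 107 110 110 111 111]
129 [130 128 124 111  96  93  97 104 114 125 131 132 131 130]
134 [120 125 123 111  93  87  89  96  99  98  99  99  99 109]
139 [119 127 126 115  97  87  90  96  99  98  98  98 100 106]
144 [122 127 130 121 100  88  89  96  99  98 100  99  99 104]
149 [122 122 126 121 102  88  89  96  99  99 100 100 100 102]
154 [122 121 127 123 105  90  89  95  97  98  99 100 101 101]
159 [126 122 128 125 111  93  89  95  99  99 100 100 101 101]
164 [125 122 128 125 110  92  85  86  95 100 101 100 100 100]
169 [123 122 129 129 116  97  84  86  94  98  99  99 100 100]
174 [120 124 130 131 121  99  85  86  94  98 100 100 103 105]
179 [132 133 134 132 122 100  87  87  95 103 119 130 135 136]
184 [85 85 84 83 80 70 59 55 57 66 73 77 79 78]
cols
292 [ 74  75  77  84
[... 887 characters left out ...]
61 62 63]
227 [ 92  79  71  70  72  64  42  24  18  18  17  33  73 104 105  90  72  63
  62  62  62  60]
230 [ 90  79  71  70  70  60  39  23  19  17  14  32  69  98 100  87  72  63
  62  63  61  57]
233 [71 68 67 63 58 46 31 20 19 17 16 31 64 90 93 84 71 65 63 63 62 56]
236 [87 77 70 70 73 69 59 50 48 51 52 62 81 93 89 77 68 66 64 62 57 49]
239 [ 91  81  69  68  74  75  72  81 108 128 134 133 123  96  73  67  67  66
  65  62  62  60]
242 [ 74  71  67  65  69  71  70  84 117 135 140 139 127  94  69  63  62  59
  58  59  61  62]
245 [ 70  69  67  63  64  64  66  81 104 114 115 114 104  79  58  52  53  56
  58  61  62  62]
248 [78 70 68 69 71 75 75 75 75 75 75 72 69 66 64 63 63 63 62 63 64 64]
```

Run:
```python
from h import *
f=manip.grab_frame("top");g=manip.grab_frame("side")
a=px2plane(f,(329.35,129),.11);b=px2plane(f,(331.0,179),.11)
d=a-b;print("slot",a,b,"yaw",np.degrees(np.arctan2(d[1],d[0])))
a=px2plane(f,(219.1,216.5),.05);b=px2plane(f,(218.15,242),.05)
d=a-b;print("bar",a,b,"yaw",np.degrees(np.arctan2(d[1],d[0])))
G=f["image"].astype(float).mean(2)
print(208,G[208:220,219].astype(int),G[240:252,217].astype(int),G[215:245,216].astype(int))
# fin mask both views
for n,h,(x,y,w,hh) in(("top",f,(205,210,20,40)),("side",g,(280,135,25,20))):
    S=h["image"][y:y+hh,x:x+w].max(2); m=(S<45).astype(np.uint8)
    k,l,st,ce=cv2.connectedComponentsWithStats(m); i=1+st[1:,4].argmax(); print(n,st[i],ce[i]+[x,y],cv2.minAreaRect(np.argwhere(l==i)[:,::-1].astype(np.float32)))
for p in((218.,230),): print(px2plane(f,(216.6,229),.085))
# cap line, white pixels in sleeve
S=f["image"][183:220,312:352].mean(2);print(S[8:34:1,10:34].astype(int))
```

```text
slot [ 0.74485097 -0.00899187  0.11      ] [ 0.6007914  -0.01263543  0.11      ] yaw 1.4488161048475279
bar [0.50759261 0.30294616 0.05      ] [0.43542451 0.30272261 0.05      ] yaw 0.17747860545599492
208 [ 98  98  96  95  92  98 115 134 140 140 140 136] [131 133 135 136 132 114  90  77  75  72  71  77] [ 94  95  92  89  80  60  37  25  22  19  19  19  20  19  18  19  19  19
  16  18  25  47  80 101 108 108 112 117 120 117]
top [ 9 11  6 15 79] [216.63291139 228.41772152] ((11.5, 18.0), (14.0, 5.0), 90.0)
side [ 6  6 12 10 93] [291.93548387 145.47311828] ((11.890241622924805, 10.512195587158203), (8.061501502990723, 11.153586387634277), 83.6598129272461)
[0.46727674 0.30040355 0.085     ]
[[54 49 53 63 63 52 41 36 38 44 53 56 48 42 51 63 68 65 56 54 60 68 71 73]
 [43 44 59 74 74 60 43 38 37 41 51 55 49 46 58 72 77 71 55 44 51 60 68 72]
 [38 42 58 74 77 64 44 38 36 40 47 50 46 49 65 75 76 67 50 40 41 51 62 67]
 [38 40 53 70 74 63 46 37 36 36 38 41 40 49 65 73 72 58 43 37 37 42 51 62]
 [47 41 45 58 65 58 43 35 35 33 35 34 35 48 62 67 61 48 37 34 34 37 44 54]
 [61 52 43 45 48 44 36 34 
[... 849 characters left out ...]
18 18 26 41 56 59 50 40]
 [54 44 31 22 19 19 17 21 19 27 54 78 75 50 25 19 16 20 30 49 66 70 59 49]
 [55 39 27 20 18 17 19 18 17 28 51 68 57 35 18 17 17 18 29 46 61 65 58 53]
 [44 28 18 16 20 16 17 18 16 22 35 45 35 23 18 17 16 15 22 32 44 51 52 57]
 [30 18 15 17 16 16 18 16 17 18 20 24 20 17 16 14 14 15 16 20 32 43 53 59]
 [25 20 18 21 19 16 14 15 14 14 15 15 15 16 15 16 18 17 20 27 37 48 57 62]
 [35 27 26 29 24 19 14 14 15 16 14 15 16 15 15 15 21 25 31 39 49 56 60 61]
 [47 40 35 36 31 19 16 14 16 15 14 13 17 18 19 22 29 36 45 52 57 61 61 61]
 [57 50 45 41 34 28 22 20 21 22 20 21 23 27 32 35 43 51 56 59 60 61 61 62]
 [64 58 54 50 46 42 38 36 36 35 35 35 39 43 48 51 54 58 61 61 62 62 61 61]]
```

{"name": "servo_tool", "arguments": {
  "moves": [
    [[0, 0, 0, 0, 0, -10.7, 60], [0, 0, 0, 0, 0, -10.7, 60], [-30, -35, 0, 0, 0, -0.2, 60], [-30, -35, 0, 0, 0, 0, 60], [-30, -35, 0, 0, 0, 0, 60], [-30, -35, 0, 0, 0, 0, 60], [-30, -35, 0, 0, 0, 0, 60], [-30, -35, 0, 0, 0, 0, 60], [-30, -35, 30, 0, 0, 0, 60], [-32, -34, 50, 0, 0, 0, 60], [0, 0, 0, 0, 0, 0, 60], [0, 0, 0, 0, 0, 0, 60]]
  ]
}}

```text
time: 1.9
tool_pos: [0.4684, 0.3068, 0.1703]
tool_rot: [0.0, -0.001, 1.0, 0.0]
contact_force: [0.8, 0.7, 1.8]
gripper_width: 0.702
grasp_force: 0.0
```

{"name": "servo_tool", "arguments": {
  "moves": [
    [[0, 0, 30, 0, 0, 0, 45], [0, 0, 30, 0, 0, 0, 45], [0, 0, 12, 0, 0, 0, 45], [0, 0, 0, 0, 0, 0, 45], [0, 0, 0, 0, 0, 0, 45], [0, 0, 0, 0, 0, 0, 45]]
  ]
}}

```text
time: 2.65
tool_pos: [0.4691, 0.307, 0.0993]
tool_rot: [0.001, -0.002, 1.0, 0.001]
contact_force: [0.9, 1.1, -0.1]
gripper_width: 0.527
grasp_force: 0.0
```

Run:
```python
from h import *
f=manip.grab_frame("top");g=manip.grab_frame("side");s=manip.state();print(s["tool_pos"],s["tool_rot"],s["joint_pos"],s["contact_force"])
a=cv2.resize(f["image"][190:270,165:265],None,fx=4,fy=4,interpolation=2);b=cv2.resize(g["image"][105:185,245:345],None,fx=4,fy=4,interpolation=2)
cv2.imwrite("pics/g1.png",np.hstack([a,b]))
```

```text
[0.46875725 0.30669449 0.0986327 ] [ 7.50979986e-04 -1.58854376e-03  9.99998393e-01  3.55394647e-04] [ 4.46525197e-01  3.57111624e-02  1.88687174e+00 -5.17941100e-06
  1.21734810e+00 -1.12744643e+00] [ 0.53143344 -0.19439401 -0.8452264 ]
```

View pics/g1.png

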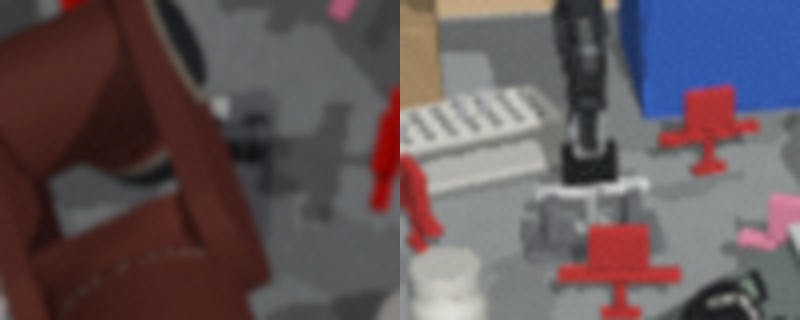

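The fingers stand just above the fin. In the side view the finger is at x≈584 and the fin at ≈589, about 2–3 mm short in x. I'll shift by −2 in tool x and −4.5 in y, then descend and close.

{"name": "servo_tool", "arguments": {
  "moves": [
    [[-2, -4.5, 0, 0, 0, 0, 45], [0, 0, 15, 0, 0, 0, 45], [0, 0, 15.5, 0, 0, 0, 45], [0, 0, 0, 0, 0, 0, 45], [0, 0, 0, 0, 0, 0, 45], [0, 0, 0, 0, 0, 0, 0], [0, 0, 0, 0, 0, 0, 0], [0, 0, 0, 0, 0, 0, 0], [0, 0, 0, 0, 0, 0, 0], [0, 0, 0, 0, 0, 0, 0], [0, 0, 0, 0, 0, 0, 0]]
  ]
}}

```text
time: 4.12
tool_pos: [0.4707, 0.3022, 0.0678]
tool_rot: [0.001, -0.002, 1.0, 0.0]
contact_force: [0.1, 0.6, 4.6]
gripper_width: 0.133
grasp_force: 59.1
```

{"name": "servo_tool", "arguments": {
  "moves": [
    [[0, 0, -20, 0, 0, 0, 0], [0, 0, -40, 0, 0, 0, 0], [0, 0, -50, 0, 0, 0, 0], [0, 0, -45, 0, 0, 0, 0], [-20, -31, 0, 0, 0, 0, 0], [-40, -62, 0, 0, 0, 0, 0], [0, 0, 0, 0, 0, 0, 0]]
  ]
}}

```text
time: 5.0
tool_pos: [0.5255, 0.2154, 0.2223]
tool_rot: [-0.0, 0.001, 1.0, -0.001]
contact_force: [-0.5, 0.0, -2.5]
gripper_width: 0.128
grasp_force: 59.2
```

{"name": "servo_tool", "arguments": {
  "moves": [
    [[-30, -40, 0, 0, 0, 0, 0], [-30, -40, 0, 0, 0, 0, 0], [-30, -40, 0, 0, 0, 0, 0], [-30, -40, 0, 0, 0, 0, 0], [-15, -40, 0, 0, 0, 0, 0], [-8, -20, 0, 0, 0, 0, 0], [0, 0, 0, 0, 0, -1.2, 0], [0, 0, 0, 0, 0, 0, 0], [0, 0, 0, 0, 0, 0, 0]]
  ]
}}

```text
time: 6.12
tool_pos: [0.6676, 0.0005, 0.2222]
tool_rot: [-0.0, -0.013, 1.0, 0.0]
contact_force: [0.6, 0.1, -2.3]
gripper_width: 0.135
grasp_force: 59.5
```

Run:
```python
from h import *
f=manip.grab_frame("top");g=manip.grab_frame("side");s=manip.state();print(s["tool_pos"],s["tool_rot"],s["joint_pos"],s["contact_force"],s["gripper_width"])
a=cv2.resize(f["image"][110:210,270:370],None,fx=4,fy=4,interpolation=2);b=cv2.resize(g["image"][80:180,350:450],None,fx=4,fy=4,interpolation=2)
cv2.imwrite("pics/g2.png",np.hstack([a,b]))
```

```text
[6.67754971e-01 1.55574994e-04 2.22224052e-01] [-2.64888892e-05 -1.27264666e-02  9.99919011e-01  9.31635840e-05] [-1.11186923e-01  1.65808186e-01  1.52971095e+00  1.79745156e-04
  1.44614912e+00 -1.70745922e+00] [ 0.17117507  0.54329119 -1.55661831] 0.13097832856308358
```

View pics/g2.png

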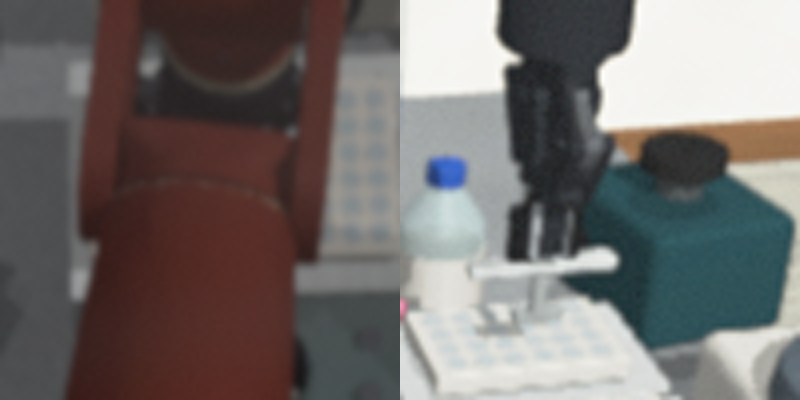

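The top view is blocked by the arm. The side view shows the clamp held level, with its bar along the channel at (545,263) and its foot at (500,318) over the near plate.

{"name": "servo_tool", "arguments": {
  "moves": [
    [[-5, -5.5, 0, 0, 0, 0, 0], [0, -5.5, 0, 0, 0, 0, 0], [0, 0, 15, 0, 0, 0, 0], [0, 0, 15, 0, 0, 0, 0], [0, 0, 15, 0, 0, 0, 0], [0, 0, 0, 0, 0, 0, 0], [0, 0, 0, 0, 0, 0, 0], [0, 0, 0, 0, 0, 0, 0]]
  ]
}}

```text
time: 7.22
tool_pos: [0.6739, -0.0118, 0.1782]
tool_rot: [0.001, -0.012, 1.0, -0.0]
contact_force: [0.0, 0.1, -2.4]
gripper_width: 0.135
grasp_force: 59.4
```

Run:
```python
from h import *
g=manip.grab_frame("side");f=manip.grab_frame("top");s=manip.state();print(s["tool_pos"],s["tool_rot"],s["contact_force"])
a=cv2.resize(g["image"][90:190,340:460],None,fx=5,fy=5,interpolation=2)
cv2.imwrite("pics/g3.png",a)
```

```text
[ 0.67381313 -0.01185437  0.1780766 ] [ 7.72118956e-04 -1.20956775e-02  9.99926539e-01 -1.26300245e-04] [ 0.20846568  0.5102593  -2.8329469 ]
```

View pics/g3.png

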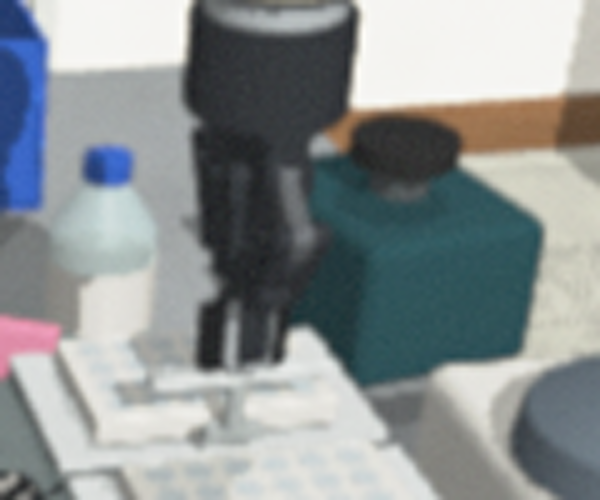

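The clamp hangs over the channel, with its foot near (228,432) in the crop. I'll lower it in small steps and watch the force.

{"name": "servo_tool", "arguments": {
  "moves": [
    [[0, 0.5, 4, 0, 0, 0, 0], [0, 0, 4, 0, 0, 0, 0], [0, 0, 3, 0, 0, 0, 0], [0, 0, 3, 0, 0, 0, 0], [0, 0, 0, 0, 0, 0, 0], [0, 0, 0, 0, 0, 0, 0]]
  ]
}}

```text
time: 8.07
tool_pos: [0.6734, -0.0113, 0.1632]
tool_rot: [0.0, -0.012, 1.0, -0.0]
contact_force: [-0.6, -0.2, -1.5]
gripper_width: 0.126
grasp_force: 59.4
```

{"name": "servo_tool", "arguments": {
  "moves": [
    [[0, 0, 4, 0, 0, 0, 0], [0, 0, 3, 0, 0, 0, 0], [0, 0, 2, 0, 0, 0, 0], [0, 0, 0, 0, 0, 0, 0], [0, 0, 0, 0, 0, 0, 0], [0, 0, 0, 0, 0, 0, 0]]
  ]
}}

```text
time: 8.82
tool_pos: [0.6734, -0.0114, 0.1543]
tool_rot: [0.0, -0.012, 1.0, -0.0]
contact_force: [0.1, 0.2, -1.8]
gripper_width: 0.13
grasp_force: 59.4
```

{"name": "servo_tool", "arguments": {
  "moves": [
    [[0, 0, 0.8, 0, 0, 0, 0], [0, 0, 0.4, 0, 0, 0, 0], [0, 0, 0, 0, 0, 0, 0], [0, 0, 0, 0, 0, 0, 0]]
  ]
}}

```text
time: 9.32
tool_pos: [0.6733, -0.0113, 0.1529]
tool_rot: [0.0, -0.012, 1.0, 0.0]
contact_force: [0.2, 0.2, -3.1]
gripper_width: 0.13
grasp_force: 59.4
```

{"name": "servo_tool", "arguments": {
  "moves": [
    [[0, 0, 0, 0, 0, 9, 0], [0, 0, 0, 0, 0, 9, 0], [0, 0, 0, 0, 0, 9, 0], [0, 0, 0, 0, 0, 0, 0]]
  ]
}}

```text
time: 9.82
tool_pos: [0.6733, -0.0113, 0.153]
tool_rot: [0.0, 0.221, 0.975, 0.0]
contact_force: [0.8, 0.4, -3.2]
gripper_width: 0.127
grasp_force: 59.5
```

{"name": "servo_tool", "arguments": {
  "moves": [
    [[0, 0, 0, 0, 0, 9, 0], [0, 0, 0, 0, 0, 9, 0], [0, 0, 0, 0, 0, 9, 0], [0, 0, 0, 0, 0, 9, 0], [0, 0, 0, 0, 0, 9, 0], [0, 0, 0, 0, 0, 9, 0], [0, 0, 0, 0, 0, 9, 0], [0, 0, 0, 0, 0, 0, 0], [0, 0, 0, 0, 0, 0, 0], [0, 0, 0, 0, 0, 0, 0]]
  ]
}}

```text
time: 11.08
tool_pos: [0.6733, -0.0113, 0.1529]
tool_rot: [-0.0, 0.698, 0.716, -0.0]
contact_force: [0.1, 0.2, -2.6]
gripper_width: 0.128
grasp_force: 59.5
```

{"name": "servo_tool", "arguments": {
  "moves": [
    [[0, 0, 0, 0, 0, 0, 40], [0, 0, 0, 0, 0, 0, 40], [0, 0, 0, 0, 0, 0, 40], [0, 0, 0, 0, 0, 0, 40], [0, 0, -15, 0, 0, 0, 40], [0, 0, -35, 0, 0, 0, 60], [0, 0, -45, 0, 0, -10, 60], [0, 0, -10, 0, 0, -10, 60], [0, 0, 0, 0, 0, -10, 60], [0, 0, 0, 0, 0, -10, 60], [0, 0, 0, 0, 0, -10, 60], [0, 0, 0, 0, 0, -10, 60]]
  ]
}}

```text
time: 12.58
tool_pos: [0.6736, -0.0114, 0.2594]
tool_rot: [0.001, 0.244, 0.97, 0.0]
contact_force: [-0.3, -0.4, 1.1]
gripper_width: 0.705
grasp_force: 0.0
```

Run:
```python
from h import *
g=manip.grab_frame("side");f=manip.grab_frame("top");s=manip.state();print(s["tool_pos"],s["tool_rot"],s["joint_pos"])
b=cv2.resize(g["image"][115:215,310:440],None,fx=4,fy=4,interpolation=2);cv2.imwrite("pics/g4.png",b)
y=np.radians(1.2);Rs=R.from_rotvec([0,0,y]).as_matrix();S=np.array([.6737,-.0112,0])
ax=Rs@[-.5,0,.866];foot=S+Rs@[-.130,0,.075]
print("foot",foot,"grip",foot+.036*ax,"cap",foot+.062*ax)
# tool pose at target: z=-ax, y in-plane; TCP = grip +5mm ahead
for pull in(.080,0.0):
    print("TCP",foot+(.036-.005+pull)*ax)
print("cap proj side",proj(g,foot+.062*ax),"top",proj(f,foot+.062*ax),"mark side",proj(g,foot+Rs@[.047*.866,0,.047*.5]))
```

```text
[ 0.67358551 -0.01134751  0.25928928] [7.41199468e-04 2.47241998e-01 9.68953475e-01 9.03517616e-05] [-1.27209095e-01  1.56891939e-01  1.47767670e+00 -1.97978634e-06
  1.50553064e+00 -1.19833946e+00]
foot [ 0.54372851 -0.01392251  0.075     ] grip [ 0.52573246 -0.01429948  0.106176  ] cap [ 0.51273531 -0.01457173  0.128692  ]
TCP [ 0.48824068 -0.01508482  0.171126  ]
TCP [ 0.52823191 -0.01424712  0.101846  ]
cap proj side [321.45087094 179.50130935] top [332.08428347 209.43557314] mark side [349.99867133 187.21689229]
```

View pics/g4.png

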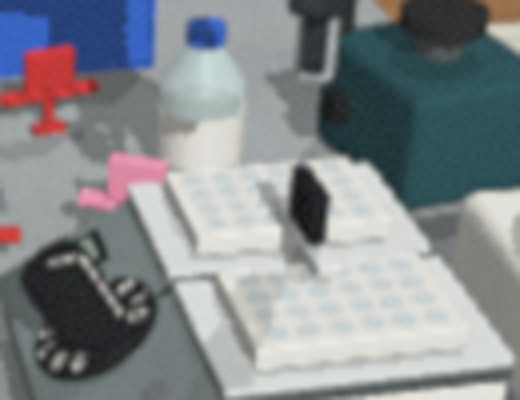

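The clamp stands across the channel over both plates, with its fin at (310,205) and bar at (290,225)–(325,268). The predicted mark position (160,289) agrees with the dark bar seen. Next I go to the sleeve.

{"name": "servo_tool", "arguments": {
  "moves": [
    [[0, 0, 0, 0, 0, -10, 70], [0, 0, 0, 0, 0, -10, 70], [0, 0, 0, 0, 0, -9.8, 70], [40, 0, 0, 0, 0, 0, 70], [45, 0, 0, 0, 0, 0, 70], [45, 0, 0, 0, 0, 0, 70], [40, 0, 0, 0, 0, 0, 70], [15, 0, 0, 0, -10, 0, 70], [0, 0, 0, 0, -10, 0, 70], [0, 0, 0, 0, -10, 0, 70], [0, 0, 0, 0, 0, 0, 70], [0, 0, 0, 0, 0, 0, 70]]
  ]
}}

```text
time: 14.18
tool_pos: [0.489, -0.0154, 0.2596]
tool_rot: [0.259, -0.009, 0.966, 0.003]
contact_force: [0.3, -0.3, 1.0]
gripper_width: 0.819
grasp_force: 0.0
```

```bash
cat > t.py <<'E'
from h import *
import sys
s=manip.state();Q=rot(s["tool_rot"]);ax=R.from_rotvec([0,0,np.radians(1.2)]).apply([-.5,0,.866])
foot=np.array([.54373,-.0148,.075]);print(s["tool_pos"],s["joint_pos"],s["contact_force"])
T=np.column_stack([np.cross(Q[:,1],-ax),Q[:,1],-ax]);T[:,1]=np.cross(-ax,T[:,0]);
for p in(.08,.0): print("pull",p,"tool mm",1e3*Q.T@(foot+(.031+p)*ax-s["tool_pos"]))
c=np.cross(Q[:,2],-ax);print("tilt fix deg (tool)",np.degrees(Q.T@c))
E
python3 t.py
```

```text
[ 0.48902936 -0.01535685  0.25964718] [-0.25989528 -0.66366355  2.21586327  0.156435    1.0876335  -1.88742732] [ 0.29022403 -0.30283451  0.95724816]
pull 0.08 tool mm [44.96750515 -0.59315479 76.25324085]
pull 0.0 tool mm [ 44.9823748   -0.53781392 156.25146031]
tilt fix deg (tool) [-3.96349826e-02  1.06496015e-02  4.78203242e-17]
```

{"name": "servo_tool", "arguments": {
  "moves": [
    [[15, 0, 20, 0, 0, 0, 70], [15, -0.5, 20, 0, 0, 0, 70], [15, 0, 20, 0, 0, 0, 70], [0, 0, 16, 0, 0, 0, 70], [0, 0, 0, 0, 0, 0, 70], [0, 0, 0, 0, 0, 0, 70]]
  ]
}}

```text
time: 14.92
tool_pos: [0.4885, -0.0158, 0.1712]
tool_rot: [0.259, -0.01, 0.966, 0.003]
contact_force: [0.2, 0.0, 0.7]
gripper_width: 0.82
grasp_force: 0.0
```

```bash
python3 t.py
python3 - <<'E'
from h import *
g=manip.grab_frame("side")
cv2.imwrite("pics/g5.png",cv2.resize(g["image"][90:220,260:390],None,fx=4,fy=4,interpolation=2))
E
```

```text
[ 0.48851387 -0.0158244   0.17115698] [-0.26198566 -0.59506278  2.32320305  0.17703819  0.91433846 -1.92598387] [0.22389482 0.01335564 0.74989875]
pull 0.08 tool mm [ 0.25316088 -0.13224927 -0.11053342]
pull 0.0 tool mm [ 0.29167247 -0.11613731 79.88769567]
tilt fix deg (tool) [-1.15393437e-02  2.75818967e-02  1.65601261e-17]
```

View pics/g5.png

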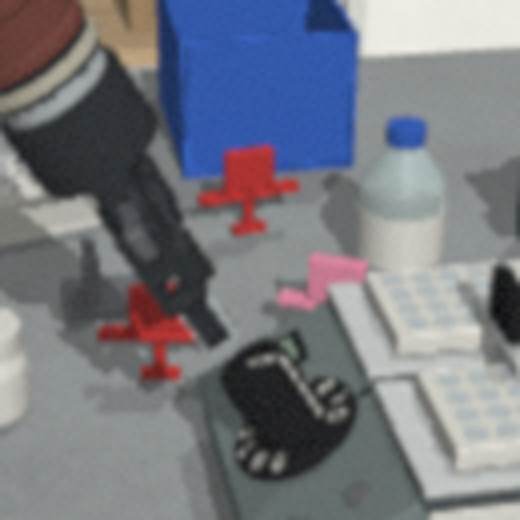

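The gripper is lined up with the sleeve axis, with its tips near (215,335) and the cap near (250,370). Advancing along the axis and gripping.

{"name": "servo_tool", "arguments": {
  "moves": [
    [[0, 0, 20, 0, 0, 0, 70], [0, 0, 20, 0, 0, 0, 70], [0, 0, 20, 0, 0, 0, 70], [0, 0, 12, 0, 0, 0, 70], [0, 0, 8, 0, 0, 0, 70], [0, 0, 0, 0, 0, 0, 70], [0, 0, 0, 0, 0, 0, 70]]
  ]
}}

```text
time: 15.85
tool_pos: [0.5278, -0.015, 0.1012]
tool_rot: [0.259, -0.01, 0.966, 0.003]
contact_force: [-0.5, 0.2, 0.0]
gripper_width: 0.816
grasp_force: 0.0
```

{"name": "servo_tool", "arguments": {
  "moves": [
    [[0, 0, 0, 0, 0, 0, 40], [0, 0, 0, 0, 0, 0, 30], [0, 0, 0, 0, 0, 0, 30], [0, 0, 0, 0, 0, 0, 30], [0, 0, 0, 0, 0, 0, 30], [0, 0, 0, 0, 0, 0, 30]]
  ]
}}

```text
time: 16.6
tool_pos: [0.5276, -0.016, 0.1015]
tool_rot: [0.259, -0.01, 0.966, 0.001]
contact_force: [-7.8, -5.3, 6.8]
gripper_width: 0.502
grasp_force: 59.4
```

```bash
python3 t.py
```

```text
[ 0.5275838  -0.015969    0.10146565] [-0.23472703 -0.35371903  2.28874475  0.19278231  0.70524078 -1.94182387] [-7.75712143 -5.31804308  6.79763482]
pull 0.08 tool mm [ -0.81508278   0.63261219 -79.99539637]
pull 0.0 tool mm [-0.76875777  0.8298525   0.00258704]
tilt fix deg (tool) [-1.41262967e-01  3.31778422e-02  1.17522731e-18]
```

{"name": "servo_tool", "arguments": {
  "moves": [
    [[0, -1, 0, 0, 0, 0, 30], [0, 0, 0, 0, 0, 10, 30], [0, 0, 0, 0, 0, 10, 30], [0, 0, 0, 0, 0, 10, 30], [0, 0, 0, 0, 0, 10, 30], [0, 0, 0, 0, 0, 10, 30], [0, 0, 0, 0, 0, 0, 30]]
  ]
}}

```text
time: 17.48
tool_pos: [0.5279, -0.0151, 0.1017]
tool_rot: [0.234, 0.4, 0.879, 0.113]
contact_force: [-3.7, 5.1, 5.3]
gripper_width: 0.502
grasp_force: 59.8
```

```bash
python3 t.py
```

```text
[ 0.52788765 -0.01511937  0.1016584 ] [-0.23513352 -0.35340457  2.28836152  0.19915174  0.70603906 -1.07145471] [-3.70774294  5.0682328   5.26629419]
pull 0.08 tool mm [ -0.24464995   0.45460432 -79.98721886]
pull 0.0 tool mm [-0.26165896  0.29355925  0.01085722]
tilt fix deg (tool) [ 1.15340033e-01 -1.21818030e-02  4.70714412e-18]
```

Well centred with low forces. Turning the remaining 100°.

{"name": "servo_tool", "arguments": {
  "moves": [
    [[0, 0, 0, 0, 0, 10, 30], [0, 0, 0, 0, 0, 10, 30], [0, 0, 0, 0, 0, 10, 30], [0, 0, 0, 0, 0, 10, 30], [0, 0, 0, 0, 0, 10, 30], [0, 0, 0, 0, 0, 10, 30], [0, 0, 0, 0, 0, 10, 30], [0, 0, 0, 0, 0, 10, 30], [0, 0, 0, 0, 0, 10, 30], [0, 0, 0, 0, 0, 10, 30], [0, 0, 0, 0, 0, 0, 30], [0, 0, 0, 0, 0, 0, 30]]
  ]
}}

```text
time: 18.98
tool_pos: [0.5296, -0.0154, 0.1028]
tool_rot: [0.065, 0.93, 0.259, 0.254]
contact_force: [10.5, 4.3, -1.6]
gripper_width: 0.506
grasp_force: 61.7
```

```bash
python3 t.py
```

```text
[ 0.52957226 -0.01535191  0.10281604] [-0.23500268 -0.35250012  2.28676258  0.20072078  0.70191452  0.67288082] [10.54109057  4.28641829 -1.63235549]
pull 0.08 tool mm [ -0.82764848  -0.84379873 -79.83359637]
pull 0.0 tool mm [-1.29572011 -1.03909544  0.16303586]
tilt fix deg (tool) [ 1.39870961e-01 -3.35231609e-01 -4.29443858e-17]
```

{"name": "servo_tool", "arguments": {
  "moves": [
    [[0, 0, 0, 0, 0, 0, 62], [0, 0, 0, 0, 0, 0, 62], [0, 0, 0, 0, 0, 0, 62], [0, 0, 0, 0, 0, 0, 62], [0, 0, -15, 0, 0, 0, 62], [0, 0, -30, 0, 0, 0, 62], [0, 0, -40, 0, 0, 0, 62], [0, 0, -40, 0, 0, 0, 62], [0, 0, -25, 0, 0, 0, 62], [0, 0, 0, 0, 0, 0, 62], [0, 0, 0, 0, 0, 0, 62]]
  ]
}}

```text
time: 20.35
tool_pos: [0.4522, -0.0173, 0.2288]
tool_rot: [0.064, 0.931, 0.26, 0.25]
contact_force: [-0.1, -0.4, -0.6]
gripper_width: 0.728
grasp_force: 0.0
```

Run:
```python
from h import *
g=manip.grab_frame("side");f=manip.grab_frame("top");s=manip.state();print(s["tool_pos"],s["contact_force"])
a=cv2.resize(g["image"][120:245,300:430],None,fx=3,fy=3,interpolation=2);b=cv2.resize(f["image"][115:240,270:400],None,fx=3,fy=3,interpolation=2)
cv2.imwrite("pics/g6.png",np.hstack([a,b]))
```

```text
[ 0.45205342 -0.01720127  0.22807362] [ 0.20413933  0.30175676 -0.49095024]
```

View pics/g6.png

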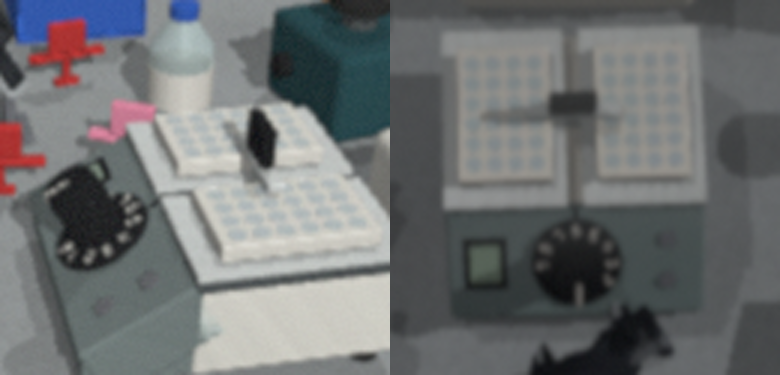

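The top view shows the cap line pointing straight away from the mark, from (579,283) to (579,303), with the mark at (576,208), so 6 is set. The clamp lies across both plates, and the gripper is clear of everything.

```bash
python3 -c "
from plant import manip
print(manip.job_done())"
```

```text
the job is handed in; nothing more can be done
None
```

The clamp is seated and twisted across both plates, the sleeve points to 6 in the last picture, the gripper is clear, and the job was handed in at about 20 s; the hand-in returned no verdict.

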